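# Snap the guard cover onto a record press's bearing bracket

### The arm

A 7-joint arm with a two-finger parallel gripper is mounted at the origin on the work surface. World frame = base frame: x ahead of the robot, y to its left, z up, the work surface at z = 0. Lengths are in m, angles in rad, forces in N, time in s.
With the tool pointing down it reaches from about 0.4 to 0.875 m from the base axis. Payload 19.3 kg.
Tool frame: the origin (TCP) lies midway between the tips of the shut fingers; the grasp point (between the pads) lies 19 mm behind it (bot.grip_point_offset is the distance from the TCP to the grasp point, in m); x points along the fingers, y is the direction in which the jaws open and shut, and the axes are right-handed (so a half turn about x gives the same grasp; the last joint's range is limited). The gripper opens to 85 mm and grips with 20 to 120 N. Pads are 22 mm wide; open, the fingers measure 114 mm over their backs; the gripper's body (76 mm by 85 mm) begins 54 mm behind the grasp point. The pads swing forward as they close: fully open they stand 13 mm farther back than shut.
Start: joints at [-1.186, 0.521, -0.036, 1.599, 0.021, 1.021, -0.113], TCP at [0.275, 0.561, 0.231] pointing down, gripper open.
Joint ranges: [-2.91, 2.91], [-0.3, 2.13], [-1.5, 1.42], [0.17, 2.43], [-1.26, 4.41], [0.16, 1.93], [-2.52, 2.52]. Speed limits (rad/s): [1.89, 1.89, 2.39, 2.39, 3.01, 3.01, 3.01].

### API

Orientations are given as [roll, pitch, yaw] about the fixed x, y, z axes, in that order (R = Rz(yaw) Ry(pitch) Rx(roll)).
In Python, from cell import bot, read_camera, workorder, models gives the robot as it stands.
- The arm moves only by the tool drive_tool, never from a script. Its argument "increments" is a list of rows, each an object of numbers: "tx", "ty", "tz": the shift along the world's x, y, z in mm; "wx", "wy", "wz": the turn, a rotation vector about the world's x, y, z in rad. In form: [{"tx": .., "ty": .., "tz": .., "wx": .., "wy": .., "wz": ..}, ...]. A call has 1 to 8 rows; each row shifts and turns the commanded pose from where the row before left it; what a row does not reach is not made up. A row lasts 1/10 s, in which the tool goes at most 50 mm and 8.59 degrees, less where a joint would pass 70% of its speed; a pose out of reach is approached as far as the arm can. A call is refused whole if a number of a shift passes 50 or a number of a turn 0.15, either way. A call with a gripper value outside its range is refused whole. "fingers" is the gripper command: -1 is shut, 1 is fully open, values between are in proportion, set as the call begins (left out, the last holds). The fingers move at their own pace and stop on an object; "force" is the grip in N (left out, the last holds). Time passes only in rows, so rows that do not move let the fingers close. It gives the time, the measured TCP pose, the force and the opening at its end, in the units of the state.
- bot.get_obs(): the state, without advancing time (a new reading comes with each control period).
- read_camera(name): name is "scene" or "top" or "wrist"; returns a dict with "frame" (480x640x3 uint8, red, green, blue), "intrinsics" (3x3 intrinsics, pixels), "T" (4x4, takes a point from camera to world coordinates). Camera axes: x right, y up, looking along -z (the intrinsics and any distortion apply to the point x, -y, -z); pixel columns grow to the right and rows downward; lengths in m; the calibration is good to about 2 mm. A picture is of the moment at which its call begins. There is no depth.
- workorder.job_done(): hands the job in, once; it reports no verdict.
Trained networks look in the newest picture that a camera, given by its name, has taken for a name from the list of things; names that differ only in an ending like _2 or _b are one class to them, and where a whole thing is asked for, a point or a joint stands for the part that bears it (a point fixed in the world has none). Each returns a list of dicts, best first, with "score" (0 to 1); they miss things now and then, are a little off and sometimes report something else, mostly with a low value. They report only what shows in the picture. A call takes as long as a camera call.
- models.search_frame(thing, camera): "position" ([column, row] in pixels, amid what is visible of it).
- models.trace(thing, camera): "region" (480x640 bool, what is visible of it) and "position" ([column, row] in pixels, amid what is visible of it).
- models.landmark_of(thing, camera): "position" ([column, row] in pixels: a listed point, or the origin of a listed thing).
The state is a dict: "time": time; "joint_pos": joint angles; "dq": joint speeds; "effort": joint torques, N m; "tcp_pos": TCP position; "eef_rot": TCP orientation; "wrist_force": force on the tool from outside, world axes, zero at the start; "ft_torque": the same for the moment, N m; "opening": opening from 0.0 (shut) to 1.0 (fully open).
Only numpy, scipy, OpenCV 4.12 (cv2) and the standard library are available. Lean on these libraries where they do the work, as an engineer would, in place of code of your own. Each camera call takes 0.05 s, during which the arm holds its last target.

### The job

Pick up the loose black guard cover by its rib and set it level over the aluminium bracket so that the two white snap hooks enter its two windows, then press it straight down until both hooks have clicked over it and it sits fully home; let go of it. Press gently, by feel: never push the cover onto the bracket with more than 40 N, or the bearing is damaged, and do not let the bystanding things get pushed about.

Things in the scene. Friction and masses are not known exactly. Their poses are not given: they have to be found in the camera images.
- cover: Loose guard cover, black plastic, about 90 g (varies). Origin: centre of its lower edge, own z up. A deck 64 (own x) x 120 (own y) x 5 mm, underside at z = 10, top at z = 15 mm, stands on two 2.5 mm thick, 10 mm deep skirts along the two 120 mm edges (inner faces 59 mm apart). A grip rib stands on its middle. Symmetrical: a half turn makes no difference. Starts level on the table.
- rib (a point): Centre of the top of the cover's grip rib, 41 mm above the cover's origin; axes as the cover's. The rib is 14 mm thick in x, 44 mm long in y, and rises 26 mm from the deck's top: pinch it across x from above.
- deck (a point): Centre of the underside of the cover's deck, 10 mm above the cover's origin; axes as the cover's. Near each end of the deck a rectangular window goes right through: centred on x = 0, 18 mm wide in x, from |y| = 33 to 46.2 mm.
- bracket: Fixed aluminium bracket, own z up, raised 0 to 20 mm, new at each start. Foot 104 (own x) x 164 (own y) mm. Origin: centre of the foot, 8 mm under the foot's top. Two parallel rails (8 mm thick, 110 mm long in y, outer faces 52 mm apart) carry the cover's deck; the skirts pass down outside them with 3.5 mm play a side. Between them, lower, a bearing hub with a stub of shaft.
- seat (a point): NOMINAL seat: point midway between the rails, 45 mm above the bracket's origin; axes as the bracket's. The head with rails and hooks is clamped up to 7 mm higher or lower than this; that error is not measured and must be felt. When home, the deck's underside lies on the true rail tops, its centre over this point, the cover's x, y along the bracket's (either way round).
- hook_a (a joint): Flex (rad) of the white snap hook at the bracket's +y end: 0 = relaxed, grows as its tip bends inward. Upright blade 12 mm wide in x, centred on x = 0, 4 mm thick, outer face at y = 45 mm; its tip is 23 mm above the true rail tops, at y = 42 mm; from there a ramp slopes outward to y = 49.5 mm, 12.5 mm above the rails, the top of a barb with a flat underside 6.5 mm above the rails.
- hook_b (a joint): The same, mirrored, at the -y end. Pushed down, the windows' outer edges meet the ramps with the deck 17 mm above the rails and bend both hooks to about 0.1 rad, with up to 10 to 18 N in all (friction varies); from 12 mm on the push is small, and at about 1.5 mm the hooks spring back over the deck (click). Then the deck meets the rigid rails and the force rises steeply.
- record_stack: Bystander: stack of small 175 mm records on a cardboard disc with a thin centre pin 85 mm high. Origin: centre of its underside.
- wrench: Bystander: steel wrench lying on the table. Origin: its underside.
- bearing: Bystander: spare steel bearing ring, 52 mm across, 15 mm high, lying flat. Origin: centre of its underside.
- oil: Bystander: small white bottle, 44 mm across, 110 mm high. Origin: centre of its underside.

How it is judged:
By the outcome, as a careful person would: the job done as asked, in the order asked, and still so for the second after the job is handed in, with the robot touching nothing.
It also fails if it takes over 64 s, if anything falls off the work surface, if the arm or the gripper's body presses on something with over 40 N, if the wrist force passes 120 N, or if a joint passes its speed limit or range.

## Working session

There is one attempt and no reset: what is moved stays moved. The work goes in short steps, Python scripts to look and compute and a tool call to move; the robot and the scene stay as the last step left them, time stands still between calls to the robot, and variables do not carry over. Pictures are saved under pics/ and viewed, and the job is handed in when it is done.

Besides the shell and the picture viewer there is one more tool, called as a command line: name --argument value ..., lists and objects as JSON in quotes. drive_tool: Moves the arm, as the interface text tells. Its arguments: {"type":"object","properties":{"increments":{"type":"array"},"fingers":{"type":"number"},"force":{"type":"number"}},"required":["increments"]}

```bash
mkdir -p pics; ls
cat > h.py <<'E'
import numpy as np, cv2
from cell import bot, read_camera, workorder, models
def snap(n,f):
    c=read_camera(n); cv2.imwrite(f'pics/{f}.png',c['frame'][:,:,::-1]); return c
E
python3 - <<'E'
from h import *
print(bot.get_obs())
for n in ['scene','top','wrist']:
    c=snap(n,n+'0'); print(n,c['intrinsics'].round(1).tolist(),c['T'].round(3).tolist(),[k for k in c])
    for t in ['cover','rib','deck','bracket','seat','hook_a','record_stack','wrench','bearing','oil']:
        print(t,[(np.round(r['position']).tolist(),round(r['score'],2)) for r in models.landmark_of(t,n)][:3])
print(bot.get_obs()['time'])
E
```

```text
pics
{'time': 0.0, 'joint_pos': array([-1.1862064 ,  0.52199728, -0.03635438,  1.59998134,  0.02120625,
        1.02108794, -0.1127952 ]), 'dq': array([-1.60966612e-05, -7.08707823e-04, -2.09249224e-03, -2.79230568e-04,
        9.75309485e-04, -2.37907370e-03,  2.32673785e-03]), 'effort': array([ 7.35191243e-04, -9.27146029e+01,  1.97998077e+00, -3.69913316e+01,
        1.78856822e-02,  8.16398504e-03, -5.44032582e-05]), 'tcp_pos': array([0.2744242 , 0.56117287, 0.2307454 ]), 'eef_rot': array([-1.50770545,  1.5697076 , -1.96247438]), 'wrist_force': array([-0.66269961, -0.64408948,  0.22601221]), 'ft_torque': array([ 0.0118933 ,  0.01544075, -0.02353031]), 'opening': 0.9989248930362445}
scene [[620.2, 0.0, 321.2], [0.0, 620.2, 230.5], [0.0, 0.0, 1.0]] [[-0.253, -0.81, 0.529, 1.378], [0.967, -0.218, 0.13, 0.199], [0.01, 0.544, 0.839, 1.219], [0.0, 0.0, 0.0, 1.0]] ['frame', 'intrinsics', 'T']
cover [([401.0, 232.0], 0.79)]
rib [([403.0, 224.0], 0.7)]
deck [([402.0, 230.0], 0.87), ([273.0, 190.0], 0.37)]
bracket [([270.0, 190.0], 0.76)]
seat [([272.0, 182.0], 0.88), ([404.0, 230.0], 0.64)]Traceback (most recent call last):
  File "<stdin>", line 6, in <module>
ValueError: it knows: bearing, bracket, cover, deck, oil, record_stack, rib, seat, wrench
```

Run:
```python
from h import *
for n in ['top','wrist']:
    c=snap(n,n+'0'); print(n,c['intrinsics'].round(1).tolist(),c['T'].round(3).tolist(),[k for k in c])
    for t in ['cover','rib','deck','bracket','seat','record_stack','wrench','bearing','oil'][:9 if n=='top' else 5]:
        print(t,[(np.round(r['position']).tolist(),round(r['score'],2)) for r in models.landmark_of(t,n)][:3])
print(bot.get_obs()['time'])
```

```text
top [[570.3, 0.0, 321.1], [0.0, 570.3, 233.0], [0.0, 0.0, 1.0]] [[-0.081, 0.974, -0.213, 0.286], [-0.997, -0.079, 0.016, 0.019], [-0.001, 0.213, 0.977, 1.623], [0.0, 0.0, 0.0, 1.0]] ['frame', 'intrinsics', 'T']
cover [([254.0, 262.0], 0.96)]
rib [([252.0, 259.0], 0.65)]
deck [([255.0, 265.0], 0.62)]
bracket [([369.0, 267.0], 0.74)]
seat [([368.0, 265.0], 0.84), ([256.0, 263.0], 0.68), ([255.0, 261.0], 0.45)]
record_stack [([161.0, 293.0], 0.97), ([466.0, 235.0], 0.57)]
wrench []
bearing [([263.0, 198.0], 0.53)]
oil [([466.0, 235.0], 0.54), ([368.0, 263.0], 0.22)]
wrist [[331.0, 0.0, 318.7], [0.0, 331.0, 243.6], [0.0, 0.0, 1.0]] [[0.439, -0.855, -0.276, 0.203], [0.898, 0.418, 0.135, 0.596], [-0.0, -0.307, 0.952, 0.374], [0.0, 0.0, 0.0, 1.0]] ['frame', 'intrinsics', 'T']
cover []
rib []
deck []
bracket []
seat []
1.1
```

View pics/scene0.png

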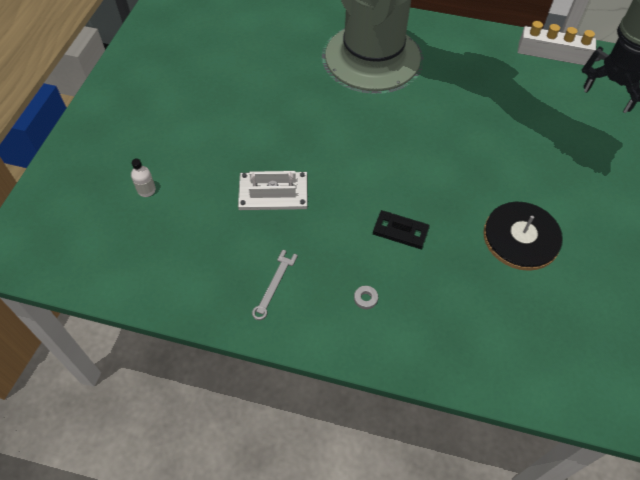

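View pics/top0.png

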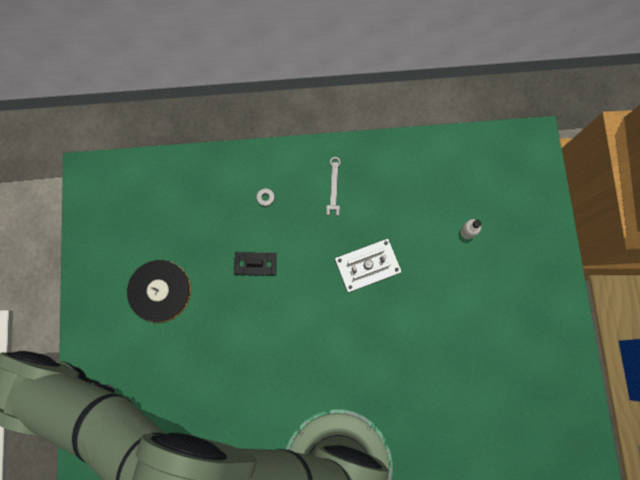

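```bash
cat >> h.py <<'E'
def ray(c,p):
    K=c['intrinsics'];T=c['T']
    d=np.array([(p[0]-K[0,2])/K[0,0],-(p[1]-K[1,2])/K[1,1],-1.])
    return T[:3,3],T[:3,:3]@d
def onz(c,p,z):
    o,d=ray(c,p); return o+d*(z-o[2])/d[2]
def proj(c,X):
    X=np.atleast_2d(X);T=c['T'];K=c['intrinsics']
    q=(X-T[:3,3])@T[:3,:3]
    return np.c_[K[0,0]*q[:,0]/-q[:,2]+K[0,2],K[1,1]*-q[:,1]/-q[:,2]+K[1,2]]
def tri(obs):
    A=np.zeros((3,3));b=np.zeros(3)
    for c,p in obs:
        o,d=ray(c,p);d=d/np.linalg.norm(d);M=np.eye(3)-np.outer(d,d);A+=M;b+=M@o
    return np.linalg.solve(A,b)
E
python3 - <<'E'
from h import *
cs=read_camera('scene');ct=read_camera('top')
pr=lambda n,v:print(n,np.round(v,4))
pr('rib',tri([(cs,(403,224)),(ct,(252,259))]))
pr('cover',tri([(cs,(401,232)),(ct,(254,262))]))
pr('cover z0 t',onz(ct,(254,262),0));pr('cover z0 s',onz(cs,(401,232),0))
pr('seat',tri([(cs,(272,182)),(ct,(368,265))]))
pr('bracket',tri([(cs,(270,190)),(ct,(369,267))]))
for n,a,b in [('rec',(523,232),(161,293)),('bear',(366,297),(264,198)),('oil',(146,190),(468,233))]: pr(n,onz(cs,a,0));pr(n,onz(ct,b,0))
pr('wr',[onz(cs,p,0)[:2] for p in[(286,255),(260,312)]])
for t,z in [('cover',.015),('bracket',.02)]:
  for c,n in [(cs,'scene'),(ct,'top')]:
    r=models.trace(t,n)
    if r:
      m=r[0]['region'].astype('uint8');k=cv2.findContours(m,0,2)[0];k=max(k,key=cv2.contourArea).reshape(-1,2)
      P=np.array([onz(c,p,z)[:2] for p in k],dtype='float32');R=cv2.minAreaRect(P*1000);print(t,n,R, np.round(np.array(cv2.boxPoints(R))))
E
```

```text
rib [0.5708 0.1924 0.0432]
cover [0.5684 0.1916 0.0057]
cover z0 t [0.5694 0.1918 0.    ]
cover z0 s [0.5645 0.1919 0.    ]
seat [ 0.5287 -0.132   0.0366]
bracket [ 0.5282 -0.1384  0.0016]
rec [0.4901 0.4691 0.    ]
rec [0.5016 0.4608 0.    ]
bear [0.7517 0.1491 0.    ]
bear [0.758  0.1517 0.    ]
oil [ 0.6059 -0.4323  0.    ]
oil [ 0.6042 -0.4341  0.    ]
wr [[ 0.6944 -0.0505]
 [ 0.846  -0.0642]]
cover scene ((565.9782104492188, 191.1078338623047), (121.66313171386719, 75.73184204101562), 83.04413604736328) [[521. 135.]
 [596. 126.]
 [611. 247.]
 [536. 256.]]
bracket scene ((537.141357421875, -129.78988647460938), (117.02274322509766, 160.86260986328125), 15.435474395751953) [[ 459.  -68.]
 [ 502. -223.]
 [ 615. -192.]
 [ 572.  -37.]]
bracket top ((532.1307983398438, -132.95449829101562), (106.38140869140625, 163.0675811767578), 16.6381778717041) [[ 458.  -70.]
 [ 505. -226.]
 [ 606. -196.]
 [ 560.  -40.]]
```

```bash
cat >> h.py <<'E'
from scipy.spatial.transform import Rotation as Ro
def RT(o): return Ro.from_euler('xyz',o['eef_rot']).as_matrix()
E
python3 - <<'E'
from h import *
o=bot.get_obs();R=RT(o);print(R.round(3));print('jaw yaw',np.degrees(np.arctan2(R[1,1],R[0,1])),bot.grip_point_offset)
c=read_camera('wrist');print((R.T@(c['T'][:3,3]-o['tcp_pos'])).round(4),(R.T@c['T'][:3,:3]).round(3))
E
```

```text
[[-0.     0.439  0.898]
 [-0.     0.898 -0.439]
 [-1.    -0.     0.   ]]
jaw yaw 63.93960813184551 0.0187
[-0.1432 -0.0007 -0.0796] [[ 0.     0.307 -0.952]
 [ 1.    -0.     0.   ]
 [-0.    -0.952 -0.307]]
```

drive_tool --increments '[{"tx":25,"ty":-32,"wz":-0.12},{"tx":25,"ty":-32,"wz":-0.12},{"tx":25,"ty":-32,"wz":-0.12},{"tx":25,"ty":-32,"wz":-0.12},{"tx":25,"ty":-32,"wz":-0.12},{"tx":25,"ty":-32,"wz":-0.12},{"tx":25,"ty":-32,"wz":-0.12},{"tx":25,"ty":-32,"wz":-0.12}]'

```text
$.increments[0]: bad value
```

drive_tool --increments '[{"tx":25,"ty":-32,"wz":-0.12},{"tx":25,"ty":-32,"wz":-0.12},{"tx":22,"ty":-25,"wz":-0.04},{"tx":11,"ty":-15},{"tx":10,"ty":-10},{},{}]'

```text
$.increments[0]: bad value
```

Run:
```python
from h import *
c=snap('wrist','wrist1');o=bot.get_obs();R=RT(o);print(o['time'],o['tcp_pos'],R.round(3),o['wrist_force'],o['joint_pos'].round(2))
for t in ['cover','rib','deck']:
    print(t,[(np.round(r['position'],1).tolist(),round(r['score'],2)) for r in models.landmark_of(t,'wrist')][:3])
```

```text
1.5 [0.27457104 0.56142989 0.23128691] [[-0.     0.439  0.898]
 [-0.     0.898 -0.439]
 [-1.    -0.     0.   ]] [0.6969254  0.50529439 0.11361496] [-1.19  0.52 -0.04  1.6   0.02  1.02 -0.11]
cover []
rib []
deck []
```

View pics/wrist1.png

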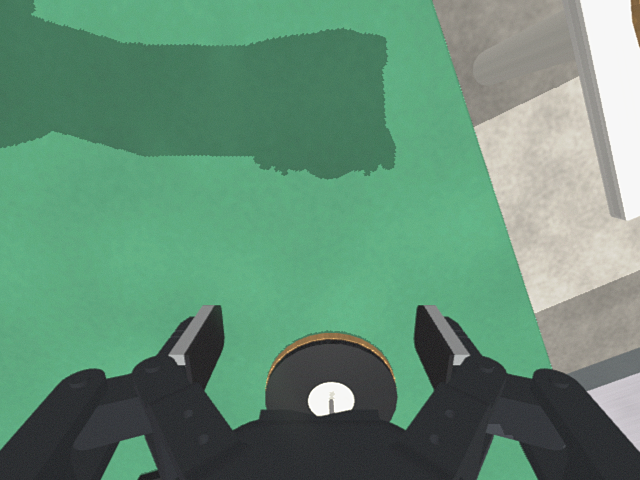

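The arm did not move: rows apparently need all six numbers. The wrist picture shows only the records, at about (330,400).

drive_tool --increments '[{"tx":25,"ty":-32,"tz":0,"wx":0,"wy":0,"wz":-0.12},{"tx":25,"ty":-32,"tz":0,"wx":0,"wy":0,"wz":-0.12},{"tx":25,"ty":-32,"tz":0,"wx":0,"wy":0,"wz":-0.12},{"tx":25,"ty":-32,"tz":0,"wx":0,"wy":0,"wz":-0.12},{"tx":25,"ty":-32,"tz":0,"wx":0,"wy":0,"wz":-0.12},{"tx":25,"ty":-32,"tz":0,"wx":0,"wy":0,"wz":-0.12},{"tx":25,"ty":-32,"tz":0,"wx":0,"wy":0,"wz":-0.12},{"tx":25,"ty":-32,"tz":0,"wx":0,"wy":0,"wz":-0.12}]'

```text
time: 2.45
tcp_pos: [0.4754, 0.3041, 0.2315]
eef_rot: [2.336, 1.57, 0.916]
wrist_force: [0.9, 1.0, 0.2]
opening: 1.0
```

drive_tool --increments '[{"tx":25,"ty":-32,"tz":0,"wx":0,"wy":0,"wz":-0.12},{"tx":25,"ty":-32,"tz":0,"wx":0,"wy":0,"wz":-0.12},{"tx":22,"ty":-25,"tz":0,"wx":0,"wy":0,"wz":-0.04},{"tx":11,"ty":-15,"tz":0,"wx":0,"wy":0,"wz":0},{"tx":10,"ty":-10,"tz":0,"wx":0,"wy":0,"wz":0},{"tx":0,"ty":0,"tz":0,"wx":0,"wy":0,"wz":0},{"tx":0,"ty":0,"tz":0,"wx":0,"wy":0,"wz":0}]'

```text
time: 3.15
tcp_pos: [0.5672, 0.1922, 0.2312]
eef_rot: [-2.154, 1.57, 2.435]
wrist_force: [-0.6, 0.1, 0.2]
opening: 0.999
```

Run:
```python
from h import *
c=snap('wrist','wrist2');o=bot.get_obs();R=RT(o);print(o['time'],o['tcp_pos'],R.round(3),o['wrist_force'],o['joint_pos'].round(2))
zs={'cover':0,'rib':.041,'deck':.010}
for t in ['cover','rib','deck']:
    print(t,[(np.round(r['position'],1).tolist(),round(r['score'],2),onz(c,r['position'],zs[t]).round(4)) for r in models.landmark_of(t,'wrist')][:3])
```

```text
3.2 [0.5670351  0.19253693 0.23120354] [[-0.     0.992 -0.122]
 [ 0.    -0.122 -0.992]
 [-1.    -0.    -0.   ]] [-0.03942395  0.17806974 -0.19976495] [-0.66  0.5   0.34  1.69 -0.19  0.99 -0.38]
cover [([315.4, 212.3], 0.67, array([0.5618, 0.1882, 0.    ]))]
rib [([319.3, 219.5], 0.92, array([0.5664, 0.1891, 0.041 ])), ([319.9, 212.0], 0.5, array([0.568 , 0.1969, 0.041 ]))]
deck [([313.6, 213.9], 0.91, array([0.5599, 0.1888, 0.01  ]))]
```

View pics/wrist2.png

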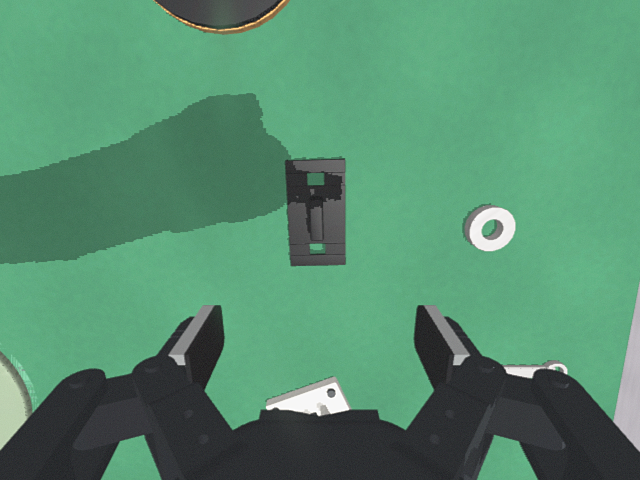

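The wrist view shows the cover at about (286–345, 158–265) with the rib near (317,218). I'll measure it precisely from an enlarged crop.

Run:
```python
import cv2,numpy as np
f=cv2.imread('pics/wrist2.png');k=f[145:280,260:380].astype(float);k=np.clip((k/255)**.5*255,0,255).astype('uint8')
cv2.imwrite('pics/w2c.png',cv2.resize(k,None,fx=4.4,fy=4.4,interpolation=cv2.INTER_NEAREST))
```

```text
(no output)
```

View pics/w2c.png

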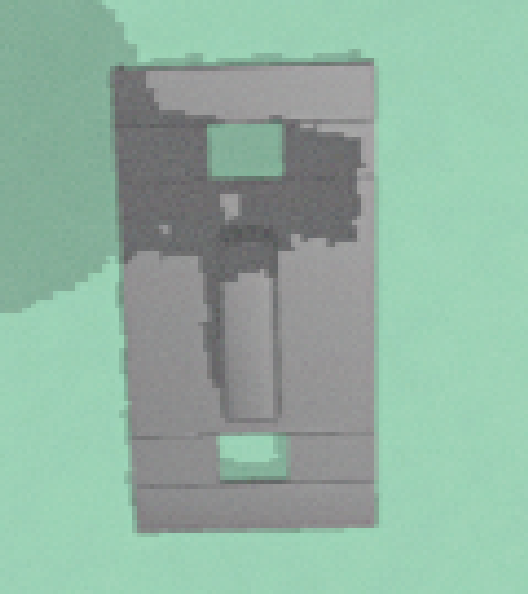

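Run:
```python
from h import *
from scipy.optimize import least_squares
c=read_camera('wrist')
px=np.array([(112,66),(374,60),(377,527),(137,531),(207,123),(284,123),(284,179),(207,179),(219,434),(286,434),(286,480),(220,480),(280,418),(225,418)])/4.4+[260,145]-.5*0
h=.015
# image right = own +x? left/right: right = +x world ; top = +y
M=np.array([(-32,60,15),(32,60,15),(32,-60,15),(-32,-60,15),(-9,46.2,15),(9,46.2,15),(9,33,15),(-9,33,15),(-9,-33,15),(9,-33,15),(9,-46.2,15),(-9,-46.2,15),(7,-22,41),(-7,-22,41)])/1000
def pose(p):
    a=p[2];R=np.array([[np.cos(a),-np.sin(a),0],[np.sin(a),np.cos(a),0],[0,0,1]]);return M@R.T+[p[0],p[1],0]
s=least_squares(lambda p:(proj(c,pose(p))-px).ravel(),[.567,.19,-.12],loss='soft_l1')
print(s.x,(proj(c,pose(s.x))-px).round(1).tolist())
print(bot.get_obs()['tcp_pos'])
```

```text
[ 0.56338524  0.18841433 -0.0986587 ] [[-0.4, 0.1], [0.7, 0.0], [-0.1, -0.0], [-0.5, 0.3], [0.2, -0.0], [-0.5, -0.4], [-0.2, -0.7], [0.6, -0.3], [-0.2, -0.1], [0.4, -0.5], [0.6, -0.1], [-0.0, 0.3], [0.2, 0.8], [-0.6, 1.1]]
[0.56717869 0.192254   0.2313504 ]
```

drive_tool --increments '[{"tx":-2,"ty":-2,"tz":-20,"wx":0,"wy":0,"wz":0.012},{"tx":-1.8,"ty":-1.8,"tz":-40,"wx":0,"wy":0,"wz":0.012},{"tx":0,"ty":0,"tz":-40,"wx":0,"wy":0,"wz":0},{"tx":0,"ty":0,"tz":-40,"wx":0,"wy":0,"wz":0},{"tx":0,"ty":0,"tz":-20,"wx":0,"wy":0,"wz":0},{"tx":0,"ty":0,"tz":0,"wx":0,"wy":0,"wz":0},{"tx":0,"ty":0,"tz":0,"wx":0,"wy":0,"wz":0}]'

```text
time: 4.1
tcp_pos: [0.564, 0.1879, 0.0719]
eef_rot: [1.704, 1.571, 0.033]
wrist_force: [-0.8, -0.3, -0.7]
opening: 0.998
```

Run:
```python
from h import *
c=snap('wrist','wrist3');o=bot.get_obs();R=RT(o);print(o['time'],o['tcp_pos'],np.arctan2(R[1,1],R[0,1]),o['wrist_force'])
```

```text
4.15 [0.56439791 0.18800752 0.07259491] -0.09991974678777409 [ 0.34020006 -0.40844622 -0.1021135 ]
```

View pics/wrist3.png

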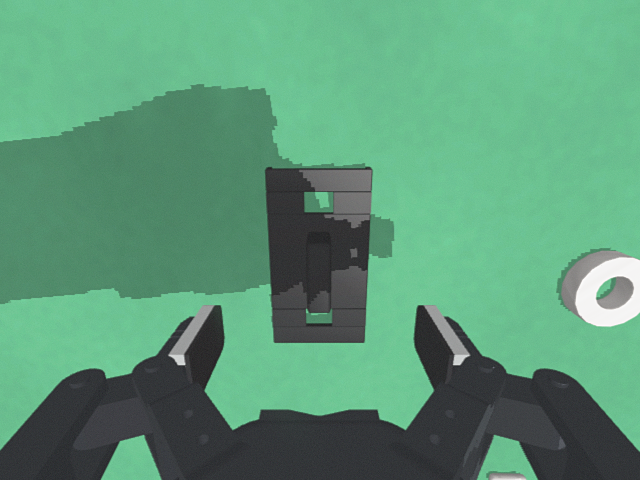

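```bash
cat >> h.py <<'E'
from scipy.optimize import least_squares
def fit(c,M,px,p0):
    M=np.array(M)/1000;px=np.array(px,float)
    def pose(p):
        a=p[2];R=np.array([[np.cos(a),-np.sin(a),0],[np.sin(a),np.cos(a),0],[0,0,1]]);return M@R.T+[p[0],p[1],p[3] if len(p)>3 else 0]
    s=least_squares(lambda p:(proj(c,pose(p))-px).ravel(),p0,loss='soft_l1',x_scale=[.01,.01,.1,.01][:len(p0)])
    return s.x,(proj(c,pose(s.x))-px).round(1).tolist()
E
python3 - <<'E'
from h import *
c=read_camera('wrist')
x,r=fit(c,[(-32,60,15),(32,60,15),(32,-60,15),(-32,-60,15),(-9,46.2,15),(9,46.2,15),(-9,-46.2,15),(9,-46.2,15)],[(266,169),(372,168),(365,342),(274,343),(304,192),(333,191),(307,325),(332,324)],[.563,.188,-.1])
print(x,r)
E
```

```text
[ 0.56377274  0.18852967 -0.09322749] [[-1.4, -0.3], [0.4, -0.0], [0.0, -0.1], [0.2, -0.5], [-0.2, -0.3], [0.5, 0.5], [-0.5, 0.1], [0.5, 1.0]]
```

drive_tool --increments '[{"tx":0,"ty":0.5,"tz":-20,"wx":0,"wy":0,"wz":0.004},{"tx":0,"ty":0,"tz":-15,"wx":0,"wy":0,"wz":0},{"tx":0,"ty":0,"tz":-10,"wx":0,"wy":0,"wz":0},{"tx":0,"ty":0,"tz":-6,"wx":0,"wy":0,"wz":0},{"tx":0,"ty":0,"tz":0,"wx":0,"wy":0,"wz":0},{"tx":0,"ty":0,"tz":0,"wx":0,"wy":0,"wz":0}]'

```text
time: 4.8
tcp_pos: [0.564, 0.1881, 0.0206]
eef_rot: [1.851, 1.571, 0.184]
wrist_force: [-0.6, -0.6, 0.0]
opening: 1.001
```

drive_tool --increments '[{"tx":0,"ty":0,"tz":0,"wx":0,"wy":0,"wz":0},{"tx":0,"ty":0,"tz":0,"wx":0,"wy":0,"wz":0},{"tx":0,"ty":0,"tz":0,"wx":0,"wy":0,"wz":0},{"tx":0,"ty":0,"tz":0,"wx":0,"wy":0,"wz":0},{"tx":0,"ty":0,"tz":0,"wx":0,"wy":0,"wz":0},{"tx":0,"ty":0,"tz":0,"wx":0,"wy":0,"wz":0},{"tx":0,"ty":0,"tz":0,"wx":0,"wy":0,"wz":0},{"tx":0,"ty":0,"tz":0,"wx":0,"wy":0,"wz":0}]' --fingers -1 --force 80

```text
time: 5.6
tcp_pos: [0.5639, 0.1882, 0.0206]
eef_rot: [2.52, 1.571, 0.853]
wrist_force: [-1.4, -0.3, 6.0]
opening: 0.146
```

Run:
```python
from h import *
c=snap('wrist','wrist4');o=bot.get_obs();R=RT(o);print(o['time'],o['tcp_pos'],np.arctan2(R[1,1],R[0,1]),o['wrist_force'],o['ft_torque'],o['opening'])
```

```text
5.65 [0.56382598 0.18820365 0.02061019] -0.09607777382790221 [-1.7981119  -0.23913572  6.67209674] [-0.07619016  0.40763496  0.03650972] 0.14013196234708725
```

View pics/wrist4.png

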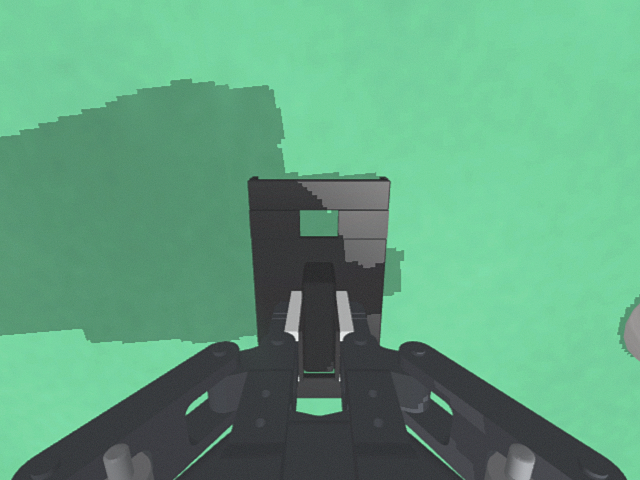

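drive_tool --increments '[{"tx":0,"ty":0,"tz":10,"wx":0,"wy":0,"wz":0},{"tx":0,"ty":0,"tz":30,"wx":0,"wy":0,"wz":0},{"tx":0,"ty":0,"tz":40,"wx":0,"wy":0,"wz":0},{"tx":0,"ty":0,"tz":40,"wx":0,"wy":0,"wz":0},{"tx":0,"ty":0,"tz":40,"wx":0,"wy":0,"wz":0},{"tx":0,"ty":0,"tz":30,"wx":0,"wy":0,"wz":0},{"tx":0,"ty":0,"tz":20,"wx":0,"wy":0,"wz":0},{"tx":0,"ty":-10,"tz":0,"wx":0,"wy":0,"wz":0.02}]'

```text
time: 6.45
tcp_pos: [0.5647, 0.1795, 0.2338]
eef_rot: [2.194, 1.566, 0.549]
wrist_force: [0.6, 0.3, -0.6]
opening: 0.142
```

drive_tool --increments '[{"tx":0,"ty":-25,"tz":0,"wx":0,"wy":0,"wz":0.04},{"tx":0,"ty":-40,"tz":0,"wx":0,"wy":0,"wz":0.05},{"tx":0,"ty":-45,"tz":0,"wx":0,"wy":0,"wz":0.05},{"tx":0,"ty":-45,"tz":0,"wx":0,"wy":0,"wz":0.05},{"tx":0,"ty":-45,"tz":0,"wx":0,"wy":0,"wz":0.05},{"tx":0,"ty":-45,"tz":0,"wx":0,"wy":0,"wz":0.05},{"tx":0,"ty":-45,"tz":0,"wx":0,"wy":0,"wz":0.05},{"tx":0,"ty":-45,"tz":0,"wx":0,"wy":0,"wz":0.026}]'

```text
time: 7.25
tcp_pos: [0.5633, -0.1587, 0.231]
eef_rot: [1.378, 1.57, 0.099]
wrist_force: [0.8, 0.2, -1.6]
opening: 0.143
```

drive_tool --increments '[{"tx":0,"ty":-43,"tz":0,"wx":0,"wy":0,"wz":0},{"tx":0,"ty":-30,"tz":0,"wx":0,"wy":0,"wz":0},{"tx":0,"ty":-20,"tz":0,"wx":0,"wy":0,"wz":0},{"tx":0,"ty":0,"tz":0,"wx":0,"wy":0,"wz":0},{"tx":0,"ty":0,"tz":0,"wx":0,"wy":0,"wz":0}]'

```text
time: 7.75
tcp_pos: [0.5635, -0.2499, 0.2306]
eef_rot: [3.038, 1.571, 1.756]
wrist_force: [0.2, 0.1, -0.3]
opening: 0.143
```

Run:
```python
from h import *
c=snap('wrist','wrist5');o=bot.get_obs();R=RT(o);print(o['time'],o['tcp_pos'],np.arctan2(R[1,1],R[0,1]),o['wrist_force'],o['opening'],R[:,0])
cv2.imwrite('pics/w5c.png',cv2.resize(c['frame'][:260,160:480,::-1],None,fx=2.3,fy=2.3,interpolation=cv2.INTER_NEAREST))
```

```text
7.8 [ 0.56377589 -0.24912927  0.23056187] 0.29042611092953 [-0.4799911   0.01598206 -0.7535191 ] 0.1433443095050601 [ 6.73832315e-05  4.06683900e-04 -9.99999915e-01]
```

View pics/wrist5.png

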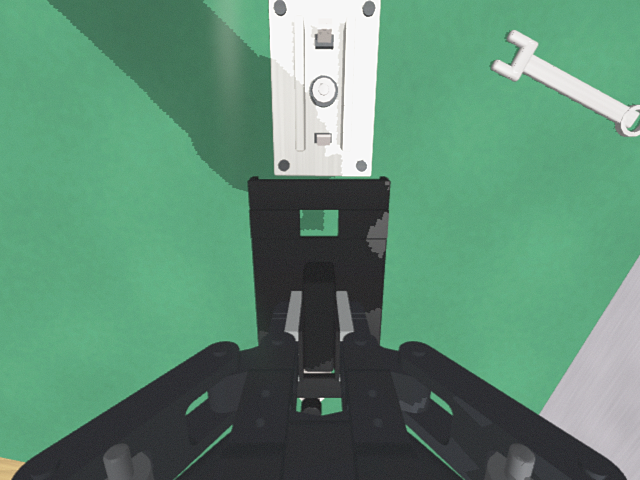

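View pics/w5c.png

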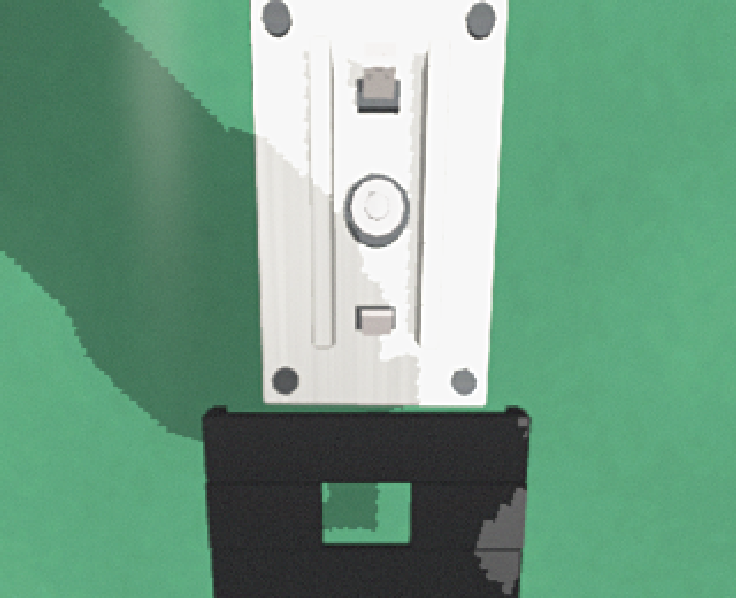

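Wrist view: the cover hangs level in the fingers, and the bracket shows above it at columns 268–380 and rows 0–176. Its hooks are near (324,38) and (323,138), and its far end is cut off. I'll step back and up for a full view.

drive_tool --increments '[{"tx":7,"ty":-25,"tz":20,"wx":0,"wy":0,"wz":0},{"tx":8,"ty":-25,"tz":30,"wx":0,"wy":0,"wz":0},{"tx":0,"ty":0,"tz":20,"wx":0,"wy":0,"wz":0},{"tx":0,"ty":0,"tz":0,"wx":0,"wy":0,"wz":0},{"tx":0,"ty":0,"tz":0,"wx":0,"wy":0,"wz":0}]'

```text
time: 8.3
tcp_pos: [0.579, -0.2986, 0.3003]
eef_rot: [2.344, 1.57, 1.065]
wrist_force: [0.7, -0.1, -1.3]
opening: 0.142
```

Run:
```python
from h import *
c=snap('wrist','wrist6');o=bot.get_obs();R=RT(o);print(o['time'],o['tcp_pos'],np.arctan2(R[1,1],R[0,1]),o['wrist_force'],o['opening'])
np.save('c6.npy',c,allow_pickle=True)
cv2.imwrite('pics/w6c.png',cv2.resize(c['frame'][:220,200:460,::-1],None,fx=3,fy=2.72,interpolation=cv2.INTER_CUBIC))
for t in ['bracket','seat']:
    print(t,[(np.round(r['position'],1).tolist(),round(r['score'],2)) for r in models.landmark_of(t,'wrist')][:3])
```

```text
8.35 [ 0.57880781 -0.29850006  0.29973882] 0.2914706860535699 [1.06503186 0.51729565 0.12822647] 0.1472799930368959
bracket [([320.1, 51.9], 0.92)]
seat [([322.8, 41.7], 0.63)]
```

View pics/w6c.png

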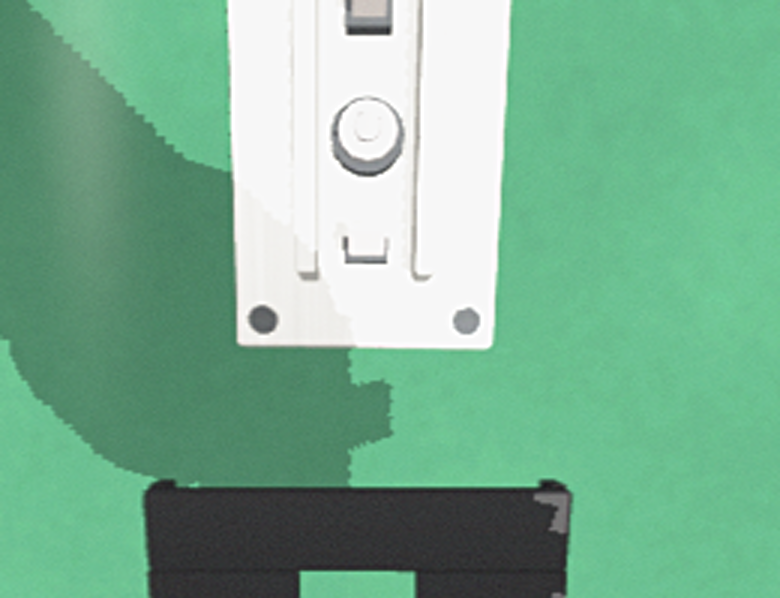

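drive_tool --increments '[{"tx":-7,"ty":25,"tz":0,"wx":0,"wy":0,"wz":0},{"tx":-8,"ty":27,"tz":0,"wx":0,"wy":0,"wz":0},{"tx":0,"ty":0,"tz":0,"wx":0,"wy":0,"wz":0},{"tx":0,"ty":0,"tz":0,"wx":0,"wy":0,"wz":0},{"tx":0,"ty":0,"tz":0,"wx":0,"wy":0,"wz":0}]'

```text
time: 8.95
tcp_pos: [0.5637, -0.2483, 0.3]
eef_rot: [-1.257, 1.57, -2.539]
wrist_force: [0.3, -0.3, -1.2]
opening: 0.144
```

Run:
```python
from h import *
c=snap('wrist','wrist7');o=bot.get_obs();R=RT(o);print(o['time'],o['tcp_pos'],np.arctan2(R[1,1],R[0,1]),o['wrist_force'],o['opening'])
np.save('c7.npy',c,allow_pickle=True)
g=np.clip((c['frame'][:220,200:460,::-1]/255.)**1.8*255,0,255).astype('uint8')
cv2.imwrite('pics/w7c.png',cv2.resize(g,None,fx=3,fy=2.7,interpolation=cv2.INTER_CUBIC))
for t in ['bracket','seat']:
    print(t,[(np.round(r['position'],1).tolist(),round(r['score'],2)) for r in models.landmark_of(t,'wrist')][:3])
```

```text
9.0 [ 0.56369124 -0.24850643  0.30001449] 0.28926639860223663 [ 0.86873216 -0.92831236 -1.13573335] 0.14269278007412609
bracket [([319.5, 102.3], 0.92), ([317.4, 286.1], 0.17)]
seat [([322.1, 95.8], 0.56), ([322.8, 101.6], 0.51)]
```

View pics/w7c.png

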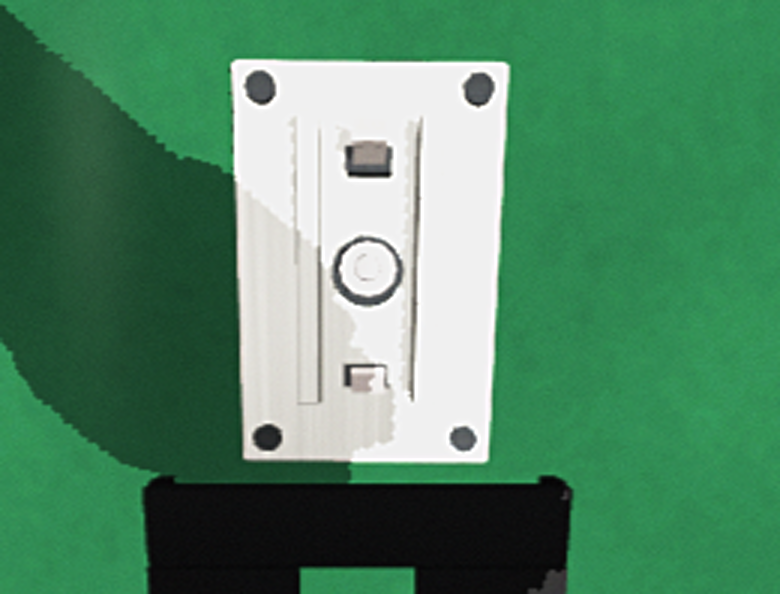

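Run:
```python
from h import *
c7=np.load('c7.npy',allow_pickle=True).item()
F=[(-52,82,0),(52,82,0),(52,-82,0),(-52,-82,0)]
p7=np.array([(232,61),(509,62),(488,463),(244,461)])/[3,2.7]+[200,0]
x,r=fit(c7,F,p7,[.53,-.133,.29,.018]);print(x,r)
t5=np.array([0.56377,-0.2495,0.2306]);t7=np.array([0.5637,-0.2484,0.3000])
c5=dict(c7);T=c7['T'].copy();T[:3,3]+=t5-t7;c5['T']=T
p5=np.array([(264,403),(487,406)])/2.3+[160,0]
from scipy.optimize import least_squares
def pts(p,M):
    a=p[2];M=np.array(M)/1000;R=np.array([[np.cos(a),-np.sin(a),0],[np.sin(a),np.cos(a),0],[0,0,1]]);return M@R.T+[p[0],p[1],p[3]]
# bolts: unknown bx,by
B=lambda bx,by:[(-bx,by,0),(bx,by,0),(bx,-by,0),(-bx,-by,0)]
b7=np.array([(260,87),(479,88.5),(463,438),(267,437)])/[3,2.7]+[200,0]
b5=np.array([(277,18),(481,19.5),(464,381),(285,381)])/2.3+[160,0]
def res(q):
    p=q[:4]
    return np.r_[(proj(c7,pts(p,F))-p7).ravel(),(proj(c5,pts(p,[F[3],F[2]]))-p5).ravel(),(proj(c7,pts(p,B(*q[4:])))-b7).ravel(),(proj(c5,pts(p,B(*q[4:])))-b5).ravel()]
s=least_squares(res,list(x)+[41,71],x_scale=[.01,.01,.1,.01,1,1],loss='soft_l1');print(s.x,res(s.x).round(1))
J=s.jac;print('sd',np.sqrt(np.diag(np.linalg.inv(J.T@J)))*.5)
# cover deck front edge corners in 7
o=t7-[0,0,.0206]
d7=np.array([(146,482),(570,482),(299,567),(415,567)])/[3,2.7]+[200,0]
cx,cr=fit(c7,[(-32,60,15),(32,60,15),(-9,46.2,15),(9,46.2,15)],d7,[o[0],o[1],.29,o[2]]);print('cover free z',cx,cr)
f=lambda p:fit
s2=least_squares(lambda q:(proj(c7,pts([q[0],q[1],q[2],o[2]],[(-32,60,15),(32,60,15),(-9,46.2,15),(9,46.2,15)]))-d7).ravel(),[o[0],o[1],.29]);print('cover',s2.x,s2.fun.round(1),'tcp',t7)
```

```text
[ 0.53319744 -0.13344398  0.28317345  0.01194383] [[-0.0, -0.2], [-0.0, 0.2], [0.0, -0.1], [0.0, 0.1]]
[ 5.32960609e-01 -1.32736461e-01  2.82820796e-01  1.22378341e-02
  4.14448075e+01  7.17535841e+01] [-0.1 -1.   0.  -0.7  0.  -0.6 -0.  -0.5 -0.3  0.2 -0.6 -0.4  0.2 -0.1
  0.2 -0.1  0.4  0.3  0.4  0.2 -0.2  0.6 -0.1  0.7  0.   0.7  0.2  0.1]
sd [1.56238168e-04 1.80409273e-04 1.76481571e-03 1.13158189e-03
 2.33814252e-01 2.92076225e-01]
cover free z [ 0.56265971 -0.24812089  0.28878463  0.27711339] [[-0.4, 0.6], [0.1, 0.8], [0.1, -0.7], [0.2, -0.7]]
cover [ 0.56258053 -0.2477722   0.28923546] [-1.5  0.5  1.2  0.6 -0.2 -0.5  0.5 -0.4] tcp [ 0.5637 -0.2484  0.3   ]
```

drive_tool --increments '[{"tx":-5,"ty":18,"tz":0,"wx":0,"wy":0,"wz":-0.0065},{"tx":-9,"ty":35,"tz":-10,"wx":0,"wy":0,"wz":0},{"tx":-9,"ty":35,"tz":-35,"wx":0,"wy":0,"wz":0},{"tx":-6.6,"ty":26.8,"tz":-40,"wx":0,"wy":0,"wz":0},{"tx":0,"ty":0,"tz":-40,"wx":0,"wy":0,"wz":0},{"tx":0,"ty":0,"tz":-40,"wx":0,"wy":0,"wz":0},{"tx":0,"ty":0,"tz":-20,"wx":0,"wy":0,"wz":0},{"tx":0,"ty":0,"tz":0,"wx":0,"wy":0,"wz":0}]'

```text
time: 9.9
tcp_pos: [0.5328, -0.1334, 0.113]
eef_rot: [-1.924, 1.566, 3.071]
wrist_force: [0.2, -1.3, 0.6]
opening: 0.144
```

drive_tool --increments '[{"tx":0,"ty":0,"tz":0,"wx":0,"wy":0,"wz":0},{"tx":0,"ty":0,"tz":0,"wx":0,"wy":0,"wz":0}]'

```text
time: 10.1
tcp_pos: [0.535, -0.1337, 0.1169]
eef_rot: [1.122, 1.569, -0.166]
wrist_force: [-0.4, 0.4, -0.5]
opening: 0.141
```

```bash
cat > look.py <<'E'
from h import *
import sys
k=sys.argv[1]
c=snap('wrist','wrist'+k);o=bot.get_obs();R=RT(o);print(o['time'],o['tcp_pos'].round(4),np.arctan2(R[1,1],R[0,1]).round(4),'tilt',R[:2,0].round(4),o['wrist_force'].round(2),o['ft_torque'].round(2),o['opening'].round(3))
np.save(f'c{k}.npy',c,allow_pickle=True)
g=np.clip((c['frame'][100:400,180:460,::-1]/255.)**.6*255,0,255).astype('uint8')
a=cv2.resize(g,None,fx=2,fy=2,interpolation=cv2.INTER_CUBIC)
s=read_camera('scene');np.save(f's{k}.npy',s,allow_pickle=True)
b=cv2.resize(s['frame'][150:230,230:315,::-1],(230,216),interpolation=cv2.INTER_CUBIC)
p=np.zeros((600,800,3),'uint8');p[:,:560]=a;p[:216,565:795]=b
t=read_camera('top');b=cv2.resize(t['frame'][230:300,330:405,::-1],(230,215),interpolation=cv2.INTER_CUBIC);p[230:445,565:795]=b
cv2.imwrite(f'pics/look{k}.png',p)
E
python3 look.py 8
```

```text
Traceback (most recent call last):
  File "look.py", line 4, in <module>
    c=snap('wrist','wrist'+k);o=bot.get_obs();R=RT(o);print(o['time'],o['tcp_pos'].round(4),np.arctan2(R[1,1],R[0,1]).round(4),'tilt',R[:2,0].round(4),o['wrist_force'].round(2),o['ft_torque'].round(2),o['opening'].round(3))
                                                                                                                                                                                                         ^^^^^^^^^^^^^^^^^^
AttributeError: 'float' object has no attribute 'round'
```

```bash
sed -i "s/o\['opening'\].round(3)/round(o['opening'],3)/" look.py; python3 look.py 8
```

```text
10.2 [ 0.5349 -0.1335  0.1168] 0.2833 tilt [ 0.002  -0.0002] [-0.12  0.06 -0.45] [ 0.03 -0.03  0.02] 0.139
```

View pics/look8.png

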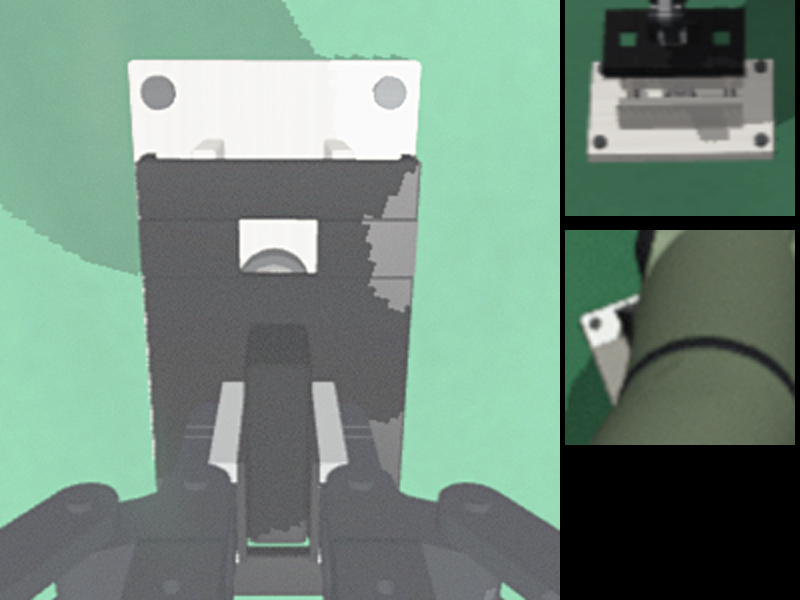

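Run:
```python
from h import *
c=np.load('c8.npy',allow_pickle=True).item()
t=np.array([.5349,-.1335,.1168])
f=np.array([(129,61),(421,61.5)])/2+[180,100]
for z in(.010,.012,.014):
    P=np.array([onz(c,p,z) for p in f]);m=P.mean(0);d=P[1]-P[0];a=np.arctan2(d[1],d[0]);print('bracket',z,np.linalg.norm(d),a,m-[-np.sin(.283)*.082,np.cos(.283)*.082,0])
# bolts
b=np.array([(158,92.5),(390,92)])/2+[180,100]
P=np.array([onz(c,p,.0122) for p in b]);m=P.mean(0);d=P[1]-P[0];print('bolts',np.linalg.norm(d),np.arctan2(d[1],d[0]),m-[-np.sin(.283)*.07175,np.cos(.283)*.07175,0])
dk=np.array([(137,159),(420,159),(239,219),(318,219),(239,273),(318,273)])/2+[180,100]
x,r=fit(c,[(-32,60,0),(32,60,0),(-9,46.2,0),(9,46.2,0),(-9,33,0),(9,33,0)],dk,[.534,-.134,.283,.111]);print('cover',x,r,t)
```

```text
bracket 0.01 0.104374434236663 0.2818657516892743 [ 0.53311073 -0.13333089  0.01      ]
bracket 0.012 0.1035393863260981 0.2818657516892739 [ 0.53312202 -0.13336011  0.012     ]
bracket 0.014 0.10270433841553311 0.2818657516892741 [ 0.53313332 -0.13338934  0.014     ]
bolts 0.08333619514521058 0.2854680937723888 [ 0.53283501 -0.1337489   0.0122    ]
cover [ 0.53409753 -0.13343565  0.28320898  0.10893553] [[-0.1, -0.1], [0.1, -0.1], [0.4, -0.1], [-0.4, -0.1], [0.8, 0.2], [-0.9, 0.2]] [ 0.5349 -0.1335  0.1168]
```

drive_tool --increments '[{"tx":-1.0,"ty":0,"tz":-8,"wx":0,"wy":0,"wz":0},{"tx":0,"ty":0,"tz":-8,"wx":0,"wy":0,"wz":0},{"tx":0,"ty":0,"tz":-6,"wx":0,"wy":0,"wz":0},{"tx":0,"ty":0,"tz":0,"wx":0,"wy":0,"wz":0},{"tx":0,"ty":0,"tz":0,"wx":0,"wy":0,"wz":0},{"tx":0,"ty":0,"tz":0,"wx":0,"wy":0,"wz":0},{"tx":0,"ty":0,"tz":0,"wx":0,"wy":0,"wz":0}]'

```text
time: 11.0
tcp_pos: [0.5334, -0.1333, 0.0937]
eef_rot: [1.18, 1.57, -0.107]
wrist_force: [-1.0, -0.6, -0.2]
opening: 0.145
```

```bash
python3 look.py 9
```

```text
11.05 [ 0.5334 -0.1333  0.0937] 0.2835 tilt [ 0.0004 -0.0001] [-0.26 -0.5  -1.14] [ 0.02 -0.06  0.  ] 0.145
```

View pics/look9.png

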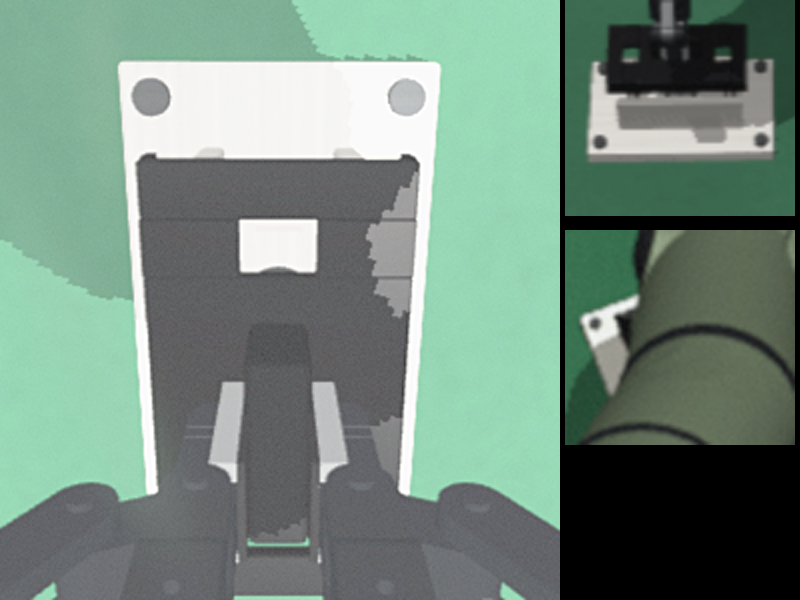

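Run:
```python
import cv2,numpy as np
f=cv2.imread('pics/wrist9.png')[200:245,290:350].astype(float)
print(f.min(),f[5:35,12:38].mean(2).round().astype(int)[::3,::2])
g=np.clip((f-170)/(256-170),0,1)*255
cv2.imwrite('pics/win9.png',cv2.resize(g.astype('uint8'),None,fx=12,fy=12,interpolation=cv2.INTER_NEAREST))
```

```text
28.0 [[ 53  52  53  50  53  50  51  49  53  50  52  54  51]
 [ 35  32  36  35  37  39  38  36  39  36  38  38  34]
 [246 245 245 246 247 247 246 247 247 247 247 247 247]
 [239 238 240 234 234 234 233 233 233 233 234 233 234]
 [240 239 240 240 239 238 240 240 239 239 238 241 243]
 [240 239 240 240 238 238 240 241 239 239 238 240 242]
 [239 238 240 240 240 238 239 241 239 238 237 240 242]
 [239 238 239 240 239 238 240 240 239 239 238 241 243]
 [240 239 240 241 239 239 240 240 239 238 238 241 242]
 [241 238 239 240 240 242 246 252 252 251 248 247 245]]
```

View pics/win9.png

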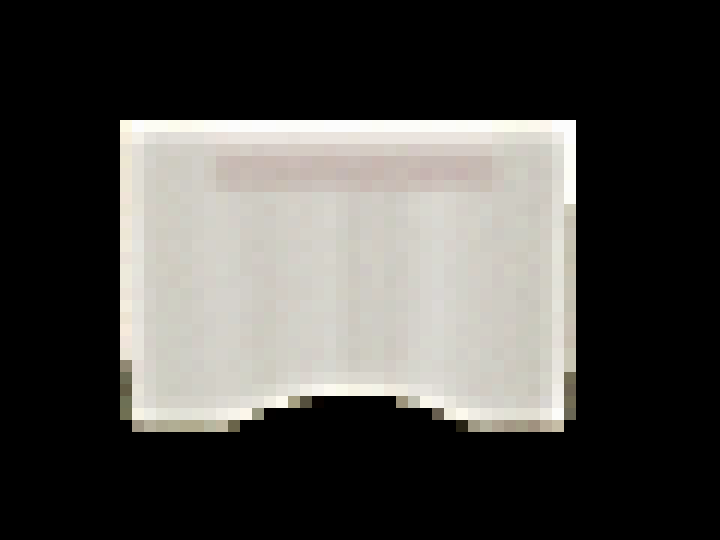

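Run:
```python
from h import *
c=np.load('c9.npy',allow_pickle=True).item()
a=.283;ex=np.array([np.cos(a),np.sin(a),0]);ey=np.array([-np.sin(a),np.cos(a),0]);o=np.array([.5334,-.1333,0])
for z in (.064,.07,.075,.078):
    P=onz(c,(319.5,215.9),z)-o;print(z,(P@ex*1e3).round(2),(P@ey*1e3).round(2))
P=onz(c,(319.05,210.2),.0881)-o;print('win outer top edge',P@ex*1e3,P@ey*1e3)
P=onz(c,(319.05,235.5),.0881)-o;print('win inner',P@ex*1e3,P@ey*1e3)
f=np.array([(119.5,61),(440.5,62)])/2+[180,100];P=np.array([onz(c,p,.012) for p in f])-o;print('foot',P@ex*1e3,P@ey*1e3-82)
b=np.array([(151.5,97),(407,97)])/2+[180,100];P=np.array([onz(c,p,.012) for p in b])-o;print('bolts',P@ex*1e3,P@ey*1e3-71.75)
```

```text
0.064 -0.73 38.45
0.07 -0.75 39.85
0.075 -0.76 41.02
0.078 -0.77 41.72
win outer top edge -1.0111426771201992 46.74312919859555
win inner -0.9988943224058117 34.67577506651156
foot [-51.93103     51.29230264] [0.47859876 0.24768347]
bolts [-42.28794582  41.17512372] [-0.39368792 -0.33578799]
```

The hook tip shows through the window at columns 308–331, row 216. It is centred to about 0.3 mm in x, with clearance in y. Next I descend by feel.

drive_tool --increments '[{"tx":0.3,"ty":0,"tz":-3,"wx":0,"wy":0,"wz":0},{"tx":0,"ty":0,"tz":-3,"wx":0,"wy":0,"wz":0},{"tx":0,"ty":0,"tz":-2,"wx":0,"wy":0,"wz":0},{"tx":0,"ty":0,"tz":0,"wx":0,"wy":0,"wz":0},{"tx":0,"ty":0,"tz":0,"wx":0,"wy":0,"wz":0},{"tx":0,"ty":0,"tz":0,"wx":0,"wy":0,"wz":0}]'

```text
time: 11.75
tcp_pos: [0.5336, -0.1333, 0.0856]
eef_rot: [1.272, 1.571, -0.016]
wrist_force: [-0.7, 0.1, -0.8]
opening: 0.145
```

drive_tool --increments '[{"tx":0,"ty":0,"tz":-1,"wx":0,"wy":0,"wz":0},{"tx":0,"ty":0,"tz":-1,"wx":0,"wy":0,"wz":0},{"tx":0,"ty":0,"tz":-1,"wx":0,"wy":0,"wz":0}]'

```text
time: 12.05
tcp_pos: [0.5335, -0.1332, 0.0824]
eef_rot: [-2.509, 1.571, 2.486]
wrist_force: [0.6, 0.6, -0.7]
opening: 0.142
```

```bash
python3 look.py 10
python3 - <<'E'
import cv2,numpy as np
f=cv2.imread('pics/wrist10.png')[200:245,290:350].astype(float)
g=np.clip((f-170)/(256-170),0,1)*255
cv2.imwrite('pics/win10.png',cv2.resize(g.astype('uint8'),None,fx=12,fy=12,interpolation=cv2.INTER_NEAREST))
E
```

```text
12.1 [ 0.5334 -0.1333  0.0823] 0.2835 tilt [-0.0002  0.    ] [ 0.68  0.1  -1.35] [-0.03  0.05  0.02] 0.144
```

View pics/win10.png

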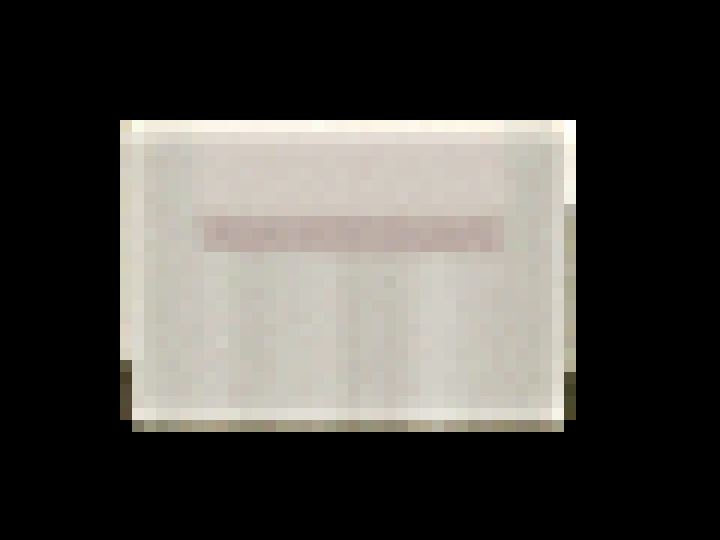

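View pics/look10.png

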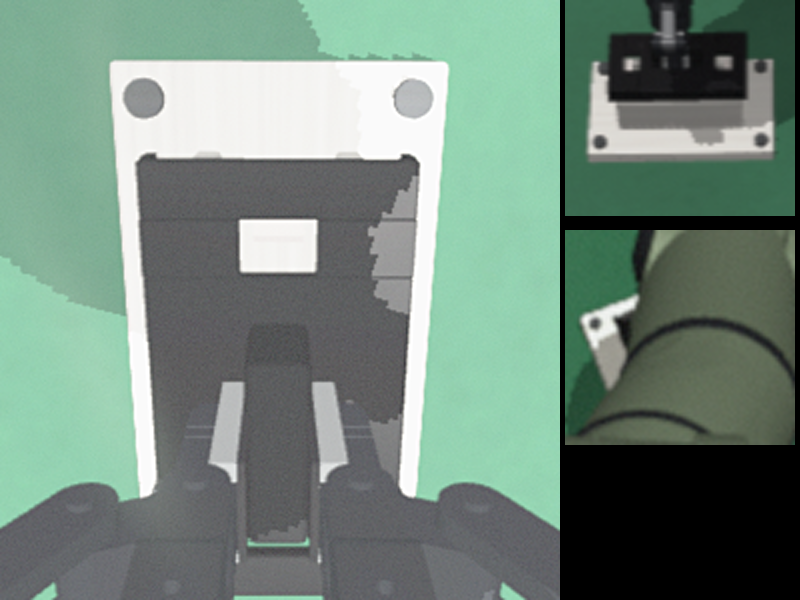

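Both windows show a white hook, centred. I continue by feel.

drive_tool --increments '[{"tx":0,"ty":0,"tz":-1,"wx":0,"wy":0,"wz":0},{"tx":0,"ty":0,"tz":-1,"wx":0,"wy":0,"wz":0}]'

```text
time: 12.4
tcp_pos: [0.5335, -0.1333, 0.0805]
eef_rot: [0.708, 1.571, -0.579]
wrist_force: [1.1, -0.7, -0.1]
opening: 0.144
```

drive_tool --increments '[{"tx":0,"ty":0,"tz":-1,"wx":0,"wy":0,"wz":0},{"tx":0,"ty":0,"tz":-1,"wx":0,"wy":0,"wz":0}]'

```text
time: 12.6
tcp_pos: [0.5335, -0.1333, 0.0784]
eef_rot: [-1.923, 1.571, 3.073]
wrist_force: [-0.4, 0.1, -0.8]
opening: 0.142
```

drive_tool --increments '[{"tx":0,"ty":0,"tz":-1,"wx":0,"wy":0,"wz":0},{"tx":0,"ty":0,"tz":-1,"wx":0,"wy":0,"wz":0}]'

```text
time: 12.8
tcp_pos: [0.5335, -0.1333, 0.0764]
eef_rot: [-1.709, 1.571, -2.996]
wrist_force: [-0.3, -0.5, -1.2]
opening: 0.146
```

drive_tool --increments '[{"tx":0,"ty":0,"tz":-1,"wx":0,"wy":0,"wz":0},{"tx":0,"ty":0,"tz":-1,"wx":0,"wy":0,"wz":0}]'

```text
time: 13.0
tcp_pos: [0.5337, -0.1333, 0.0746]
eef_rot: [1.142, 1.57, -0.146]
wrist_force: [-0.0, 0.9, 6.9]
opening: 0.144
```

drive_tool --increments '[{"tx":0,"ty":0,"tz":-1,"wx":0,"wy":0,"wz":0},{"tx":0,"ty":0,"tz":-1,"wx":0,"wy":0,"wz":0}]'

```text
time: 13.2
tcp_pos: [0.5341, -0.1334, 0.0731]
eef_rot: [1.149, 1.569, -0.138]
wrist_force: [0.4, 0.4, 3.8]
opening: 0.147
```

```bash
python3 look.py 11
python3 - <<'E'
import cv2,numpy as np
f=cv2.imread('pics/wrist11.png')[200:245,290:350].astype(float)
g=np.clip((f-170)/(256-170),0,1)*255
cv2.imwrite('pics/win11.png',cv2.resize(g.astype('uint8'),None,fx=12,fy=12,interpolation=cv2.INTER_NEAREST))
E
```

```text
13.25 [ 0.5339 -0.1333  0.0728] 0.2835 tilt [ 0.0009 -0.0001] [ 0.05  1.03 -1.  ] [-0.05 -0.08  0.04] 0.144
```

View pics/win11.png

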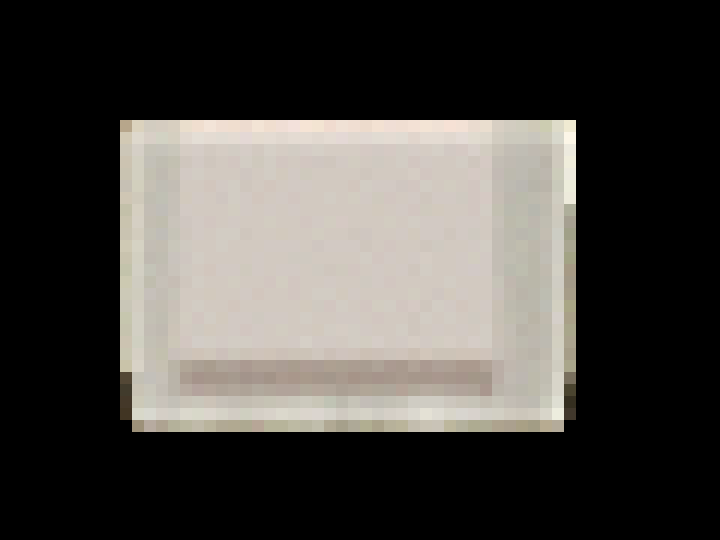

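View pics/look11.png

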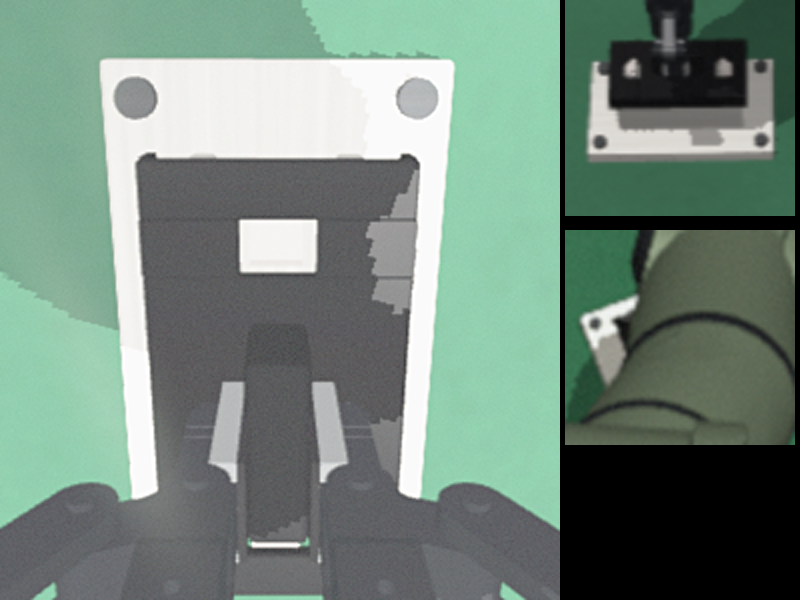

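View pics/wrist11.png

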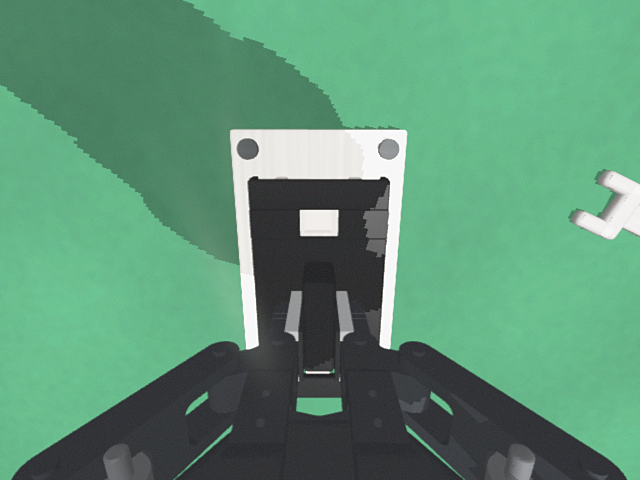

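Run:
```python
from h import *
for k in (9,10,11):
    c=np.load(f'c{k}.npy',allow_pickle=True).item()
    o=c['T'][:3,3]
    a=.2835;ex=np.array([np.cos(a),np.sin(a),0]);ey=np.array([-np.sin(a),np.cos(a),0]);O=np.array([.5334,-.1333,0])
    row={9:(215.9,213),10:(220.9,218),11:(232.9,230)}[k]
    print(k,[(z,[((onz(c,(319,r),z)-O)@ey*1e3).round(2) for r in row]) for z in (.066,.069,.072,.075)])
for i in range(3):
    o=bot.get_obs();print(o['time'],o['tcp_pos'],o['wrist_force'],o['effort'].round(2)); read_camera('wrist')
```

```text
9 [(0.066, [np.float64(38.92), np.float64(40.48)]), (0.069, [np.float64(39.62), np.float64(41.16)]), (0.072, [np.float64(40.32), np.float64(41.83)]), (0.075, [np.float64(41.02), np.float64(42.5)])]
10 [(0.066, [np.float64(39.02), np.float64(40.49)]), (0.069, [np.float64(39.76), np.float64(41.21)]), (0.072, [np.float64(40.51), np.float64(41.93)]), (0.075, [np.float64(41.26), np.float64(42.65)])]
11 [(0.066, [np.float64(35.17), np.float64(36.59)]), (0.069, [np.float64(36.04), np.float64(37.43)]), (0.072, [np.float64(36.9), np.float64(38.27)]), (0.075, [np.float64(37.77), np.float64(39.1)])]
13.35 [ 0.53365223 -0.13325939  0.07254088] [ 0.12284665 -0.60615629  0.62002709] [ 2.000e-01 -8.847e+01  8.370e+00 -2.322e+01  8.000e-02  2.300e-01
  4.000e-02]
13.4 [ 0.53361787 -0.13326805  0.07251456] [ 0.42734113 -0.5708962   0.70399946] [ 1.500e-01 -8.831e+01  8.320e+00 -2.316e+01  8.000e-02  2.200e-01
  4.000e-02]
13.45 [ 0.5335973 -0.1332626  0.0724921] [0.92957564 0.58298432 0.44153305] [ 1.700e-01 -8.819e+01  8.320e+00 -2.304e+01  1.000e-01  2.500e-01
  3.000e-02]
```

The near hook has bent inward about 4 mm (its tip went from y≈41 to 37 mm) and the force peak is past. I continue slowly.

drive_tool --increments '[{"tx":0,"ty":0,"tz":-1,"wx":0,"wy":0,"wz":0},{"tx":0,"ty":0,"tz":-1,"wx":0,"wy":0,"wz":0}]'

```text
time: 13.7
tcp_pos: [0.5334, -0.1333, 0.0704]
eef_rot: [-2.002, 1.571, 2.993]
wrist_force: [-0.3, -0.2, 2.4]
opening: 0.146
```

drive_tool --increments '[{"tx":0,"ty":0,"tz":-1,"wx":0,"wy":0,"wz":0},{"tx":0,"ty":0,"tz":-1,"wx":0,"wy":0,"wz":0}]'

```text
time: 13.9
tcp_pos: [0.5335, -0.1333, 0.0684]
eef_rot: [-1.811, 1.571, -3.098]
wrist_force: [0.6, -0.3, 2.3]
opening: 0.144
```

drive_tool --increments '[{"tx":0,"ty":0,"tz":-1,"wx":0,"wy":0,"wz":0},{"tx":0,"ty":0,"tz":-1,"wx":0,"wy":0,"wz":0}]'

```text
time: 14.1
tcp_pos: [0.5335, -0.1333, 0.0665]
eef_rot: [3.118, 1.571, 1.831]
wrist_force: [-0.9, 0.1, 2.1]
opening: 0.146
```

drive_tool --increments '[{"tx":0,"ty":0,"tz":-1,"wx":0,"wy":0,"wz":0}]'

```text
time: 14.2
tcp_pos: [0.5335, -0.1333, 0.0654]
eef_rot: [0.268, 1.571, -1.019]
wrist_force: [0.2, 0.1, 2.2]
opening: 0.143
```

drive_tool --increments '[{"tx":0,"ty":0,"tz":-1,"wx":0,"wy":0,"wz":0}]'

```text
time: 14.3
tcp_pos: [0.5335, -0.1332, 0.0644]
eef_rot: [-1.406, 1.571, -2.693]
wrist_force: [-0.4, -0.3, 3.2]
opening: 0.145
```

drive_tool --increments '[{"tx":0,"ty":0,"tz":-0.5,"wx":0,"wy":0,"wz":0},{"tx":0,"ty":0,"tz":-0.5,"wx":0,"wy":0,"wz":0}]'

```text
time: 14.5
tcp_pos: [0.5335, -0.1333, 0.0634]
eef_rot: [-1.717, 1.571, -3.004]
wrist_force: [-0.7, -0.1, 2.6]
opening: 0.141
```

drive_tool --increments '[{"tx":0,"ty":0,"tz":-0.5,"wx":0,"wy":0,"wz":0},{"tx":0,"ty":0,"tz":-0.5,"wx":0,"wy":0,"wz":0}]'

```text
time: 14.7
tcp_pos: [0.5333, -0.133, 0.0623]
eef_rot: [-2.369, 1.57, 2.627]
wrist_force: [-1.7, 1.3, -6.8]
opening: 0.143
```

drive_tool --increments '[{"tx":0,"ty":0,"tz":-0.5,"wx":0,"wy":0,"wz":0}]'

```text
time: 14.8
tcp_pos: [0.5333, -0.1331, 0.0617]
eef_rot: [-2.083, 1.57, 2.913]
wrist_force: [-0.9, -0.6, -1.8]
opening: 0.138
```

drive_tool --increments '[{"tx":0,"ty":0,"tz":-0.5,"wx":0,"wy":0,"wz":0}]'

```text
time: 14.9
tcp_pos: [0.5335, -0.1333, 0.0614]
eef_rot: [-1.603, 1.571, -2.891]
wrist_force: [0.9, -0.4, -0.2]
opening: 0.14
```

drive_tool --increments '[{"tx":0,"ty":0,"tz":-0.5,"wx":0,"wy":0,"wz":0}]'

```text
time: 15.0
tcp_pos: [0.5335, -0.1333, 0.0609]
eef_rot: [-0.641, 1.571, -1.928]
wrist_force: [-0.6, -0.5, -1.3]
opening: 0.14
```

drive_tool --increments '[{"tx":0,"ty":0,"tz":-0.5,"wx":0,"wy":0,"wz":0}]'

```text
time: 15.1
tcp_pos: [0.5336, -0.1333, 0.0605]
eef_rot: [0.461, 1.571, -0.827]
wrist_force: [-3.4, 1.5, 12.8]
opening: 0.143
```

The hooks clicked at TCP z≈0.0625 and the cover bottomed at about 0.0606 with 13 N. I'll check before letting go.

```bash
python3 look.py 12
```

```text
15.15 [ 0.5335 -0.1333  0.0606] 0.2834 tilt [-0.  0.] [-0.35 -0.22 -0.12] [-0.    0.02  0.03] 0.148
```

View pics/look12.png

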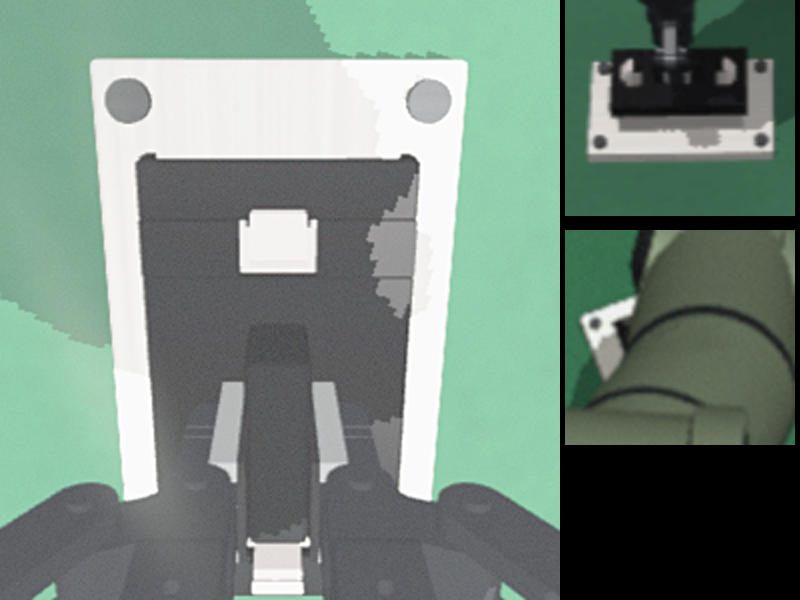

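Hook a now overlaps the window's outer edge, and hook b shows between the fingers at about (278,575). The force has settled back to 0, so I nudge down once more to confirm it is on the rails.

drive_tool --increments '[{"tx":0,"ty":0,"tz":-0.3,"wx":0,"wy":0,"wz":0},{"tx":0,"ty":0,"tz":0,"wx":0,"wy":0,"wz":0}]'

```text
time: 15.45
tcp_pos: [0.5336, -0.1333, 0.0606]
eef_rot: [1.525, 1.571, 0.238]
wrist_force: [-3.5, 1.0, 8.4]
opening: 0.141
```

drive_tool --increments '[{"tx":0,"ty":0,"tz":-0.3,"wx":0,"wy":0,"wz":0}]'

```text
time: 15.55
tcp_pos: [0.5336, -0.1333, 0.0605]
eef_rot: [1.534, 1.571, 0.246]
wrist_force: [-5.1, 1.9, 21.3]
opening: 0.145
```

drive_tool --increments '[{"tx":0,"ty":0,"tz":0.6,"wx":0,"wy":0,"wz":0},{"tx":0,"ty":0,"tz":0,"wx":0,"wy":0,"wz":0}]'

```text
time: 15.75
tcp_pos: [0.5336, -0.1333, 0.0606]
eef_rot: [1.245, 1.571, -0.042]
wrist_force: [0.4, -0.5, 4.1]
opening: 0.14
```

drive_tool --increments '[{"tx":0,"ty":0,"tz":0,"wx":0,"wy":0,"wz":0},{"tx":0,"ty":0,"tz":0,"wx":0,"wy":0,"wz":0},{"tx":0,"ty":0,"tz":0,"wx":0,"wy":0,"wz":0},{"tx":0,"ty":0,"tz":0,"wx":0,"wy":0,"wz":0},{"tx":0,"ty":0,"tz":0,"wx":0,"wy":0,"wz":0},{"tx":0,"ty":0,"tz":0,"wx":0,"wy":0,"wz":0}]' --fingers 0.2

```text
time: 16.35
tcp_pos: [0.5335, -0.1333, 0.0605]
eef_rot: [-1.054, 1.571, -2.341]
wrist_force: [0.4, -0.3, -0.1]
opening: 0.605
```

drive_tool --increments '[{"tx":0,"ty":0,"tz":5,"wx":0,"wy":0,"wz":0},{"tx":0,"ty":0,"tz":15,"wx":0,"wy":0,"wz":0},{"tx":0,"ty":0,"tz":30,"wx":0,"wy":0,"wz":0},{"tx":0,"ty":0,"tz":40,"wx":0,"wy":0,"wz":0},{"tx":0,"ty":0,"tz":40,"wx":0,"wy":0,"wz":0},{"tx":0,"ty":0,"tz":20,"wx":0,"wy":0,"wz":0},{"tx":0,"ty":0,"tz":0,"wx":0,"wy":0,"wz":0},{"tx":0,"ty":0,"tz":0,"wx":0,"wy":0,"wz":0}]'

```text
time: 17.15
tcp_pos: [0.5335, -0.1331, 0.2107]
eef_rot: [1.545, 1.57, 0.258]
wrist_force: [-0.5, -0.1, -0.8]
opening: 0.603
```

```bash
python3 look.py 13
python3 - <<'E'
import cv2,numpy as np
w=cv2.imread('pics/wrist13.png');cv2.imwrite('pics/f13.png',cv2.resize(w[120:400,190:450],None,fx=2.1,fy=2.1,interpolation=cv2.INTER_CUBIC))
E
```

```text
17.2 [ 0.5332 -0.1331  0.21  ] 0.2836 tilt [-0.0007  0.0002] [-0.43  0.14  0.03] [ 0.    0.06 -0.02] 0.597
```

View pics/look13.png

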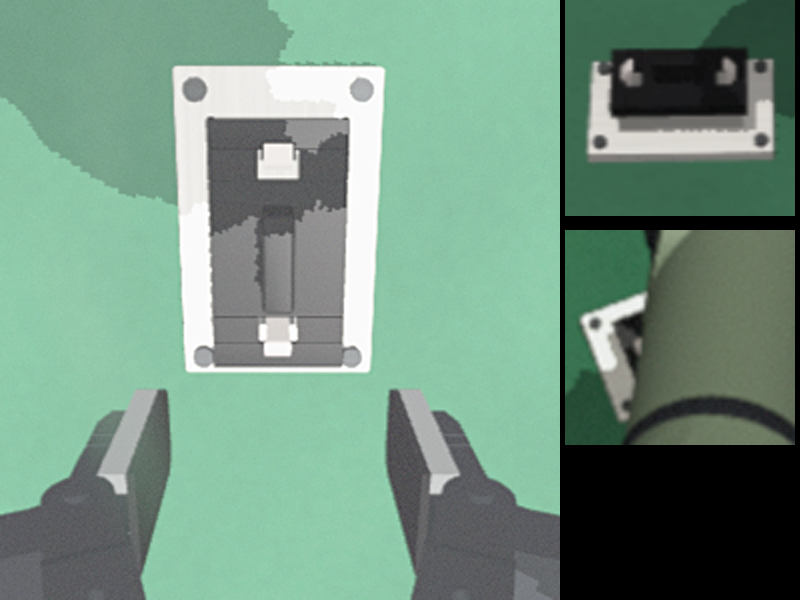

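The cover sits centred on the bracket. Both hooks overlap the outer window edges, at (278,150) and (278,345), and the gripper is clear. I hand in after one check of the bystanders.

Run:
```python
from h import *
a=cv2.imread('pics/scene0.png');c=snap('scene','scene_end');b=c['frame'][:,:,::-1]
d=cv2.absdiff(a,b).max(2)
for n,(u,v) in dict(rec=(523,232),wr=(274,285),bear=(366,297),oil=(144,180)).items(): print(n,d[v-20:v+20,u-20:u+20].mean().round(2))
workorder.job_done();print(bot.get_obs()['time'])
```

```text
rec 2.49
wr 3.01
bear 2.98
oil 2.93
the job is handed in; nothing more can be done
the job is handed in; nothing more can be done
```

The cover is home on the bracket with both hooks clicked over it, and I handed the job in at about 17 s of the 64 s. I pinched it by its rib, lined the windows up with the hooks in the wrist camera, and pressed it straight down in steps of 1 mm, then 0.5 mm and finally 0.3 mm.

**Force:** As the hooks bent, the highest reading was about 7 N. The click showed as a brief 7 N pull with the TCP at about z = 0.0625 m. The cover then met the rigid rails at about 0.0606 m. My highest reading was 21 N, against the 40 N limit. The tool reports force only at the end of each call, so short peaks in between could have been missed. One 13 N reading at landing had settled to about 0 N by the next check. I nudged down twice more, and the force rose with no further travel, so the cover is on the rails.

**Last checks:** After release, the wrist and scene pictures show the cover centred on the bracket, with both hooks overlapping the outer edges of their windows. The gripper is about 15 cm clear and reads no load. Compared with the first picture, the scene around the records, wrench, bearing and oil bottle differs only by image noise. No check failed.

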